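# Pack a row of glass canes in a sprung cane tray

## Task

Finish the row of glass canes in the cane tray for a pick-up: draw the sprung follower back by its red ball lever and hang the lever in the catch, lay the blue cane and then the red cane flat across the tray, centred on its width, so that the row runs white, blue, red from the stop bar. Then unhook the lever and ease the follower forward, without letting it snap, until it holds the three canes packed tight against the stop bar. Leave the spare white cane and the other things on the bench where they are.

Things in the scene. Friction and masses are not known exactly. Their poses are not given: they have to be found in the camera images.
- cane_tray: The cane tray, screwed down: dark steel base 6 mm thick, aluminium bars. Origin on the bench under its middle; +y runs to the stop bar, canes lie along x, z up. Wide part x -112..112, y -22..153 mm; tail x -42..42 mm back to y -160 mm. Floor at z 6 mm. A bushing bar 32 mm high crosses at y -8..-21 mm; guide rods (tops 25 mm high) run at x +-100 mm.
- stop_face (a point): Foot of the stop bar's face on the tray floor at mid width (tray x 0, y +130 mm, 6 mm above the bench; axes as the tray's). The stop bar stands 28 mm above the bench, with a red mark at mid width.
- channel (a point): Middle of the channel in the tail (tray x 0, y -88 mm, 46 mm above the bench), walls at x +12 and -22 mm, the lever's stem between. The -x wall's flange and, farther back, a brass catch plate screwed on it (top 48 mm above the bench, 67 mm long) give a straight edge at x -7 mm beside the stem; in the plate's edge is one notch 13 mm wide (y) and 14 mm deep (-x).
- follower (a joint): Slide of the follower bar along tray -y, m: the gap between stop face and follower face; 0.008 at the start (on the one white cane), about 0.022 on three packed canes, end of travel 0.122. The bar is 216 mm long across the tray, 16 mm thick, its top 31 mm above the bench. Its spring pushes it towards the stop bar with about 5 N at the start and 7.5 N drawn back.
- follower_face (a point): Middle of the follower's front face, 18 mm above the bench; axes as the tray's. It moves with the follower.
- lever (a joint): Rock of the lever about the pull rod (along tray y, 20 mm above the bench), rad: 0 upright, + leaning to tray -x, range -0.06..0.45; 0.13 leaning on the plain edge, 0.3 to 0.45 in the notch; stays as left. The plate's setting changes: the stem meets the notch's middle at a follower reading of 99 to 112 mm. Find it by feel: press the ball to -x while drawing back; let go, it hangs.
- ball (a point): Centre of the red ball knob (20 mm across) on top of the lever, 56 mm above the lever's axis (76 mm above the bench when upright), on an 8 mm steel stem. It always stands 150 mm behind the follower face (tray -y) and moves with the follower.
- first_cane: White glass cane already in the tray, against the stop bar, held there by the follower; 8 mm thick, 130 mm long along its own y. Origin at the middle of its underside.
- first_cane_mid (a point): Middle of that white cane (4 mm above its underside).
- blue_cane: Blue glass cane, 8 mm thick, 150 mm long along its own y, lying on the bench either left of the tray or on the robot's side of its tail. Origin at the middle of its underside.
- blue_cane_mid (a point): Middle of the blue cane.
- red_cane: Red glass cane, 8 mm thick, 110 mm long along its own y, lying on the bench either left of the tray or on the robot's side of its tail. Origin at the middle of its underside.
- red_cane_mid (a point): Middle of the red cane.
- spare_cane: Spare white glass cane lying on the bench, 8 mm thick, 130 mm long along its y; not part of the job.
- jar_white: Closed jar of white frit, 66 mm across, 91 mm high; bystander. Origin at the middle of its underside.
- jar_blue: Closed jar of blue frit, 60 mm across, 78 mm high; bystander.
- jar_pink: Closed jar of pink frit, 60 mm across, 81 mm high; bystander.
- stamp: Brass stamp with wooden handle, 145 mm long, lying; bystander.
- paddle: Graphite paddle with wooden handle, 248 mm long along its y, lying; bystander.

How it is judged:
By the outcome, as a careful person would: the job done as asked, in the order asked, and still so for the second after the job is handed in, with the robot touching nothing.
It also fails if it takes over 72 s, if anything falls off the work surface, if the arm or the gripper's body presses on something with over 40 N, if the wrist force passes 120 N, or if a joint passes its speed limit or range.

## Robot

A 6-joint arm with a two-finger parallel gripper is mounted at the origin on a cart in front of the work surface, level with it; the furniture and walls round the work are solid. World frame = base frame: x ahead of the robot, y to its left, z up, the work surface at z = 0. Lengths are in m, angles in rad, forces in N, time in s.
With the tool pointing down it reaches from about 0.325 to 0.85 m from the base axis. Payload 15.5 kg.
Tool frame: the origin (TCP) lies at the very end of the fingers, on their centre line; the grasp point (between the pads) lies 19 mm behind it (grasp_offset is the distance from the TCP to the grasp point, in m); z points along the fingers, y is the line along which they close (so a half turn about z gives the same grasp; the last joint's range is limited). The gripper opens to 91 mm and grips with 3 to 60 N. Pads are 32 mm wide; open, the fingers measure 118 mm over their backs; the gripper's body (76 mm by 178 mm) begins 60 mm behind the grasp point.
Start: joints at [-1.258, 0.494, 1.345, -0, 1.302, -0.096], TCP at [0.248, -0.574, 0.214] pointing down, gripper open.
Joint ranges: [-2.91, 2.91], [-0.82, 2.16], [0.22, 2.67], [-1.22, 4.37], [0.12, 2.79], [-3.08, 3.08]. Speed limits (rad/s): [1.89, 1.89, 2.57, 3.01, 3.01, 3.01].

## Interface

Orientations are given as a unit quaternion [w, x, y, z].
In Python, from station import read_state, snapshot, finish_job, grasp_offset gives the robot as it stands.
- The arm moves only by the tool arm_command, never from a script. Its argument "plan" is a list of rows, each an object with "translation": the shift along the world's x, y, z in mm, a list of three; "rot": the turn, a rotation vector about the world's x, y, z in degrees, a list of three. In form: [{"translation": [tx, ty, tz], "rot": [wx, wy, wz]}, ...]. A call has 1 to 20 rows; each row is the pose to reach, as a shift and turn from the pose commanded when the call began; what a row does not reach only later rows make up. A row lasts 1/12 s, in which the tool goes at most 41.7 mm and 7.16 degrees, less where a joint would pass 70% of its speed; a pose out of reach is approached as far as the arm can. A call with a gripper value outside its range is refused whole. "claw" is the closure, from -1 (fully open) to 1 (shut), set as the call begins (left out, the last holds). The fingers move at their own pace and stop on an object; the grip force is fixed at half the most. Time passes only in rows, so rows that repeat a pose let the fingers close. It gives the time, the measured TCP pose, the force, the opening and the grip force at its end, in the units of the state.
- read_state(): the state, without advancing time (a new reading comes with each control period).
- snapshot(name): name is "scene" or "top" or "wrist"; returns a dict with "pixels" (400x640x3 uint8, red, green, blue), "fx", "fy", "cx", "cy" (pixels), "cam_to_world" (4x4, takes a point from camera to world coordinates); the wrist camera has in their place "T_tool_cam" (4x4, takes a point from camera to tool coordinates, whose origin is the TCP and whose axes are the flange's). Camera axes: x right, y down, z forward; pixel columns grow to the right and rows downward; lengths in m; the calibration is good to about 2 mm. A picture is of the moment at which its call begins: read the wrist's pose just before it. There is no depth.
- finish_job(): hands the job in; it is judged then, once.
The state is a dict: "time": time; "joint_pos": joint angles; "qvel": joint speeds; "joint_torque": joint torques, N m; "tool_pos": TCP position; "ee_rot": TCP orientation; "wrist_force": force on the tool from outside, world axes, zero at the start; "wrist_torque": the same for the moment, N m; "finger_gap": finger opening in m; "finger_force": force on a finger pad.
Only numpy, scipy, OpenCV 4.12 (cv2) and the standard library are available. Lean on these libraries where they do the work, as an engineer would, in place of code of your own. Each camera call takes 0.05 s, during which the arm holds its last target. There are 200 camera calls.

## Working session

There is one attempt and no reset: what is moved stays moved. The work goes in short steps, Python scripts to look and compute and a tool call to move; the robot and the scene stay as the last step left them, time stands still between calls to the robot, and variables do not carry over. Pictures are saved under pics/ and viewed, at most 10 in all, crops included, and the job is handed in when it is done.

Besides the shell and the picture viewer there is one more tool, called after "Emit:" as name([rows], argument=value, ...), one row to a line, values as JSON. arm_command: Moves the arm, as the interface text tells. Its arguments: {"type":"object","properties":{"plan":{"type":"array"},"claw":{"type":"number"}},"required":["plan"]}

```bash
ls; mkdir -p pics
cat > h.py <<'E'
import numpy as np, cv2
from station import *
def cam(n):
    s=snapshot(n); return s
def ray(s,u,v,z):
    T=np.array(s["cam_to_world"]); d=T[:3,:3]@np.array([(u-s["cx"])/s["fx"],(v-s["cy"])/s["fy"],1]); o=T[:3,3]
    return o+d*(z-o[2])/d[2]
def proj(s,p):
    T=np.linalg.inv(np.array(s["cam_to_world"])); q=T[:3,:3]@np.array(p)+T[:3,3]
    return s["fx"]*q[0]/q[2]+s["cx"], s["fy"]*q[1]/q[2]+s["cy"]
def save(s,n): cv2.imwrite("pics/"+n,np.array(s["pixels"])[:,:,::-1])
E
python3 - <<'E'
from h import *
import pickle
for n in("top","scene"):
    s=cam(n); save(s,n+"0.png"); pickle.dump(s,open(n+"0.pkl","wb")); print(n,np.round(s["cam_to_world"],3).tolist(),s["fx"],s["cx"],s["cy"])
print(grasp_offset, read_state())
E
```

```text
pics
top [[0.019, -0.998, 0.066, 0.479], [-1.0, -0.02, -0.007, -0.017], [0.008, -0.066, -0.998, 1.479], [0.0, 0.0, 0.0, 1.0]] 386.95220830964314 308.8533951059969 205.0462067348591
scene [[-0.883, -0.323, 0.341, 0.185], [-0.469, 0.608, -0.641, 0.716], [-0.0, -0.726, -0.688, 0.853], [0.0, 0.0, 0.0, 1.0]] 365.5460673891338 316.24509268329825 199.37566566194022
0.0188 {'time': 0.1, 'joint_pos': array([-1.25850469e+00,  4.94145666e-01,  1.34606072e+00, -2.10412267e-05,
        1.30249490e+00, -9.55169737e-02]), 'qvel': array([ 0.00048285, -0.00111489, -0.00221488,  0.0011276 ,  0.00142958,
        0.00013987]), 'joint_torque': array([ 1.64564688e-03, -8.80239272e+01, -3.82546091e+01,  7.08416523e-02,
        4.80934116e-02,  1.60197862e-05]), 'tool_pos': array([ 0.24775628, -0.57342735,  0.21338544]), 'ee_rot': array([-5.49967521e-04,  9.79282728e-01,  2.02496991e-01, -7.00465765e-05]), 'wrist_force': array([ 0.59123124, -0.77688772,  0.71531373]), 'wrist_torque': array([-0.023094  ,  0.02524318, -0.01324047]), 'finger_force': 0.0, 'finger_gap': 0.09099634139078581}
```

View pics/top0.png

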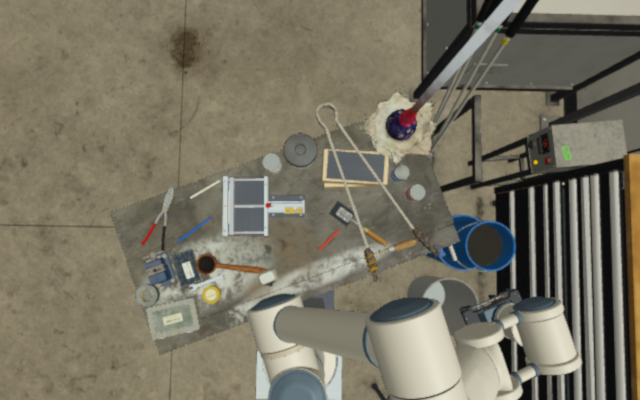

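View pics/scene0.png

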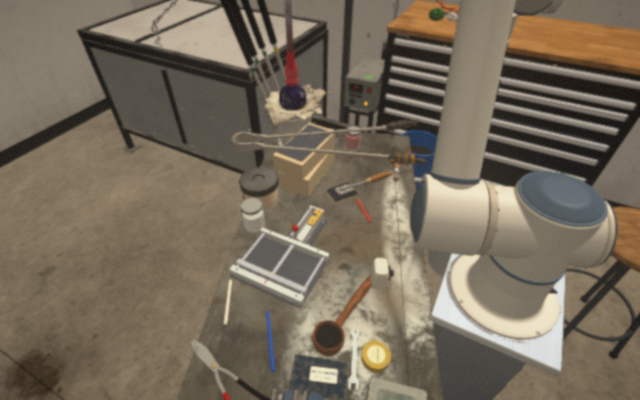

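The top view shows the tray at about (246,205), with the stop bar on its left and the red ball at (268,205). The blue cane is at (195,229), the red cane at (329,239) and the spare cane at (205,189). The scene view agrees with this. Next I'll measure from the colours.

```bash
cat >> h.py <<'E'
def masks(rgb):
    hsv=cv2.cvtColor(np.ascontiguousarray(rgb),cv2.COLOR_RGB2HSV); H,S,V=cv2.split(hsv)
    red=(((H<8)|(H>172))&(S>140)&(V>90)).astype(np.uint8); blue=((H>100)&(H<125)&(S>130)&(V>60)).astype(np.uint8)
    return red,blue
def blobs(m,amin=6):
    n,l,st,c=cv2.connectedComponentsWithStats(m)
    out=[]
    for i in range(1,n):
        if st[i,4]>=amin:
            ys,xs=np.nonzero(l==i); p=np.c_[xs,ys].astype(float); out.append((st[i,4],c[i],p))
    return out
def ends(P):
    c=P.mean(0); u=np.linalg.svd(P-c,full_matrices=False)[2][0]; t=(P-c)@u; mid=c+u*(t.min()+t.max())/2
    return mid,u,t.max()-t.min()
E
python3 - <<'E'
from h import *
import pickle
for n in("top","scene"):
    s=pickle.load(open(n+"0.pkl","rb")); r,b=masks(s["pixels"])
    for nm,m in(("red",r),("blue",b)):
        for a,c,p in blobs(m):
            W=np.array([ray(s,u,v,0.004) for u,v in p])[:,:2]
            mid,u,L=ends(W)
            if 0.2<mid[0]<0.75 and abs(mid[1])<0.6: print(n,nm,a,c.round(1),(mid*1000).round(),"ang",np.degrees(np.arctan2(u[1],u[0])).round(1),"L",round(L*1000),"c@76",(ray(s,*c,0.076)*1000).round())
s=pickle.load(open("top0.pkl","rb"))
im=np.array(s["pixels"])[150:260,150:370]
cv2.imwrite("pics/topcrop.png",cv2.resize(im,None,fx=3.6,fy=3.6,interpolation=cv2.INTER_CUBIC)[:,:,::-1])
E
```

```text
top red 11 [267.8 204.8] [575. 129.] ang 139.2 L 11 c@76 [570. 122.  76.]
top red 73 [148.3 234. ] [454. 579.] ang 150.4 L 91 c@76 [456. 550.  76.]
top red 59 [328.7 239.3] [ 448. -105.] ang 136.0 L 105 c@76 [ 449. -101.   76.]
top blue 74 [192.5 230.1] [475. 409.] ang 127.9 L 145 c@76 [473. 391.  76.]
top blue 194 [449.2 259.3] [ 374. -571.] ang -130.7 L 111 c@76 [ 386. -537.   76.]
top blue 18 [431.1 255.1] [ 396. -494.] ang -103.4 L 24 c@76 [ 400. -471.   76.]
top blue 21 [167.9 272.5] [315. 500.] ang -159.5 L 44 c@76 [320. 473.  76.]
scene red 73 [363.3 209.9] [ 446. -104.] ang 136.6 L 107 c@76 [423. -34.  76.]
scene red 24 [294.8 227.5] [604.  69.] ang 138.1 L 22 c@76 [569. 124.  76.]
scene red 44 [225.7 396. ] [487. 560.] ang 165.5 L 21 c@76 [463. 573.  76.]
scene blue 141 [270.2 343.7] [473. 410.] ang 128.1 L 144 c@76 [444. 443.  76.]
```

View pics/topcrop.png

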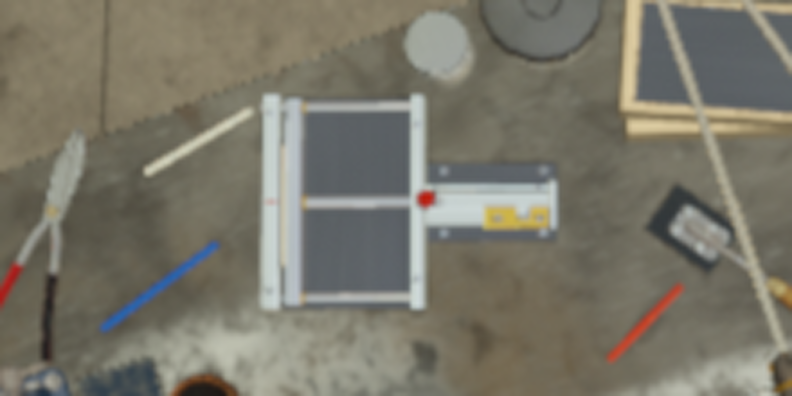

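Emit:
arm_command([
  {"translation": [0,0,40],"rot": [0,0,0]},
  {"translation": [0,0,80],"rot": [0,0,0]},
  {"translation": [10,30,110],"rot": [0,0,0]},
  {"translation": [25,68,120],"rot": [0,0,-2]},
  {"translation": [40,106,130],"rot": [0,0,-4]},
  {"translation": [55,144,137],"rot": [0,0,-6]},
  {"translation": [70,182,137],"rot": [0,0,-8]},
  {"translation": [85,220,137],"rot": [0,0,-10]},
  {"translation": [100,258,137],"rot": [0,0,-12]},
  {"translation": [115,296,137],"rot": [0,0,-14]},
  {"translation": [130,334,137],"rot": [0,0,-16]},
  {"translation": [145,372,137],"rot": [0,0,-18]},
  {"translation": [160,410,137],"rot": [0,0,-20]},
  {"translation": [175,448,137],"rot": [0,0,-22]},
  {"translation": [190,486,137],"rot": [0,0,-23.4]},
  {"translation": [205,524,137],"rot": [0,0,-23.4]},
  {"translation": [220,562,137],"rot": [0,0,-23.4]},
  {"translation": [230,600,137],"rot": [0,0,-23.4]},
  {"translation": [232,634,137],"rot": [0,0,-23.4]},
  {"translation": [232,634,137],"rot": [0,0,-23.4]},
])

```text
time: 1.77
tool_pos: [0.4798, 0.0653, 0.3505]
ee_rot: [-0.001, 1.0, 0.002, -0.0]
wrist_force: [0.6, 0.2, 0.5]
finger_gap: 0.0912
finger_force: 0.0
```

```bash
cat >> h.py <<'E'
from scipy.spatial.transform import Rotation as R
def tool():
    st=read_state(); q=st["ee_rot"]; T=np.eye(4); T[:3,:3]=R.from_quat([q[1],q[2],q[3],q[0]]).as_matrix(); T[:3,3]=st["tool_pos"]; return T,st
def wrist():
    T,st=tool(); s=snapshot("wrist"); s["cam_to_world"]=T@np.array(s["T_tool_cam"]); return s
E
python3 - <<'E'
from h import *
import pickle
s=wrist(); save(s,"w1.png"); pickle.dump(s,open("w1.pkl","wb")); print(np.round(s["T_tool_cam"],3),np.round(s["cam_to_world"],3),s["fx"],tool()[1]["time"],tool()[1]["joint_pos"])
E
```

```text
[[ 0.    -0.964 -0.267  0.076]
 [ 1.     0.001 -0.001 -0.   ]
 [ 0.001 -0.267  0.964 -0.171]
 [ 0.     0.     0.     1.   ]] [[ 0.004 -0.964 -0.267  0.556]
 [-1.    -0.005  0.002  0.066]
 [-0.003  0.267 -0.964  0.521]
 [ 0.     0.     0.     1.   ]] 318.89348261304553 1.8167 [6.63258394e-03 1.74986853e-01 1.45679637e+00 3.76652683e-04
 1.51067029e+00 1.57377364e+00]
```

View pics/w1.png

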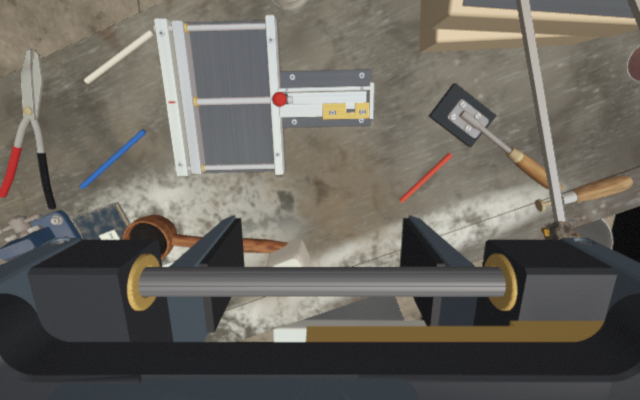

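The wrist view is clear: stop mark at (171,102), ball at (280,99), brass plate at (322–370, 104–120) with its notch near x=347, blue cane around (112,158) and red cane around (426,177).

Run:
```python
from h import *
import pickle
s=pickle.load(open("w1.pkl","rb")); im=np.array(s["pixels"]); r,b=masks(im)
mm=lambda p:(np.array(p)*1000).round(1)
for nm,m in(("red",r),("blue",b)):
  for a,c,p in blobs(m,3):
    if c[1]>215: continue
    W=np.array([ray(s,u,v,0.004) for u,v in p])[:,:2]; mid,u,L=ends(W)
    print(nm,a,c.round(1),mm(mid),"ang",np.degrees(np.arctan2(u[1],u[0])).round(1),"L",mm(L),"@76",mm(ray(s,*c,.076)),"@24",mm(ray(s,*c,.024)),"@28",mm(ray(s,*c,.028)))
# bars: floor->bar edges along rows
g=cv2.cvtColor(im,cv2.COLOR_RGB2GRAY).astype(float); hsv=cv2.cvtColor(im,cv2.COLOR_RGB2HSV)
def edge(rows,lo,hi,sign,z):
    P=[]
    for v in rows:
        d=np.gradient(cv2.GaussianBlur(g[v:v+1],(3,1),0)[0])[lo:hi]*sign; k=int(d.argmax())
        if 0<k<len(d)-1: k=k+.5*(d[k-1]-d[k+1])/(d[k-1]-2*d[k]+d[k+1])
        P.append(ray(s,lo+k,v,z)[:2])
    P=np.array(P); f=np.polyfit(P[:,0],P[:,1],1); 
    for _ in range(3):
        e=P[:,1]-np.polyval(f,P[:,0]); P=P[abs(e)<max(.002,2*abs(e).mean()*0+.002)]; f=np.polyfit(P[:,0],P[:,1],1)
    return np.degrees(np.arctan(f[0])).round(2), mm(np.polyval(f,.57)),len(P)
print("bushing front(z32)",edge(list(range(30,92))+list(range(108,160)),258,276,1,.032))
print("follower back(z31)",edge(list(range(30,92))+list(range(108,160)),182,206,-1,.031))
# brass
br=((hsv[:,:,0]>15)&(hsv[:,:,0]<35)&(hsv[:,:,1]>110)).astype(np.uint8); br[:95]=0; br[125:]=0; br[:,:315]=0;br[:,380:]=0
for a,c,p in blobs(br,20):
    W=np.array([ray(s,u,v,.048) for u,v in p]); print("brass",a,mm(W.min(0)),mm(W.max(0)))
for v in range(102,122): print("".join('#' if x else '.' for x in br[v,315:380]), v, mm(ray(s,347,v,.048))[:2])
print("px/mm", mm(ray(s,347,110,.048)-ray(s,348,110,.048)))
c=im[10:185,145:385]; cv2.imwrite("pics/w1c.png",cv2.resize(c,None,fx=3.3,fy=3.3,interpolation=cv2.INTER_CUBIC)[:,:,::-1])
```

```text
red 141 [279.2  98.8] [570.1 133.1] ang -81.3 L 19.7 @76 [568.1 123.7  76. ] @24 [569.6 130.5  24. ] @28 [569.5 129.9  28. ]
red 443 [ 10.  171.3] [452.  582.4] ang 150.6 L 96.9 @76 [468.1 509.5  76. ] @24 [457.9 561.4  24. ] @28 [458.7 557.4  28. ]
red 307 [425.7 177. ] [ 446.2 -103.8] ang 136.5 L 108.6 @76 [462.6 -81.4  76. ] @24 [451.7 -98.5  24. ] @28 [452.5 -97.2  28. ]
blue 429 [112.2 159. ] [473.8 410.4] ang 128.1 L 151.9 @76 [486.3 360.9  76. ] @24 [478.2 395.4  24. ] @28 [478.8 392.8  28. ]
bushing front(z32) (np.float64(1.5), np.float64(143.0), 114)
follower back(z31) (np.float64(1.38), np.float64(258.4), 32)
brass 461 [542.6   1.   48. ] [563.6  65.1  48. ]
................................................................. 102 [564.9  31.1]
...................................................###........... 103 [563.5  31.1]
................##############...........#############........... 104 [562.1  31. ]
.........#####################...........#############........... 105 [560.8  31. ]
.........#####################...........#############........... 106 [559.4  30.9]
...
[... 579 characters left out ...]
30.7]
.........#####.......########################.....###............ 114 [548.4  30.7]
........########....#################################............ 115 [547.   30.6]
........#############################################............ 116 [545.6  30.6]
........#####################################...#####............ 117 [544.2  30.6]
........##########################............................... 118 [542.8  30.5]
................................................................. 119 [541.4  30.5]
................................................................. 120 [540.   30.5]
................................................................. 121 [538.6  30.4]
px/mm [-0.   1.4  0. ]
```

View pics/w1c.png

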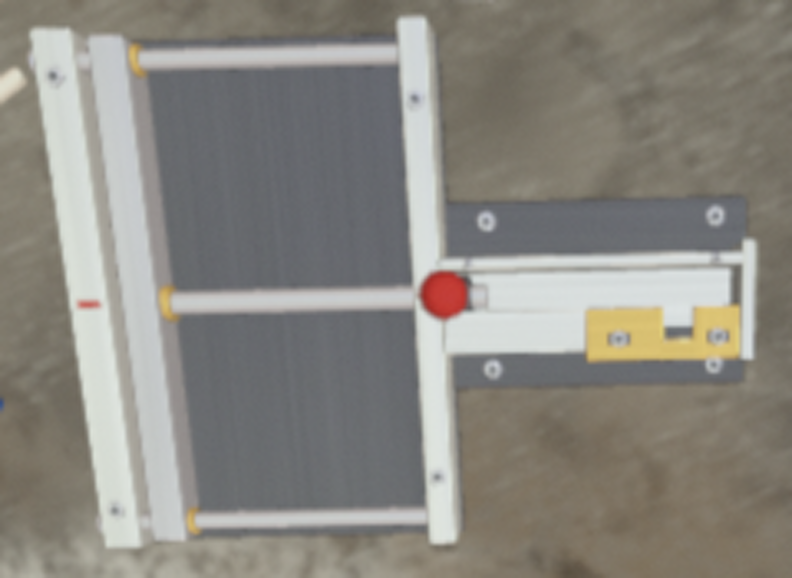

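Emit:
arm_command([
  {"translation": [12,8,-35],"rot": [0,0,0.6]},
  {"translation": [24,16,-72],"rot": [0,0,1.2]},
  {"translation": [37,24,-109],"rot": [0,0,1.2]},
  {"translation": [50,32,-146],"rot": [0,0,1.2]},
  {"translation": [63,41,-183],"rot": [0,0,1.2]},
  {"translation": [75,50,-220],"rot": [0,0,1.2]},
  {"translation": [88,58,-250],"rot": [0,0,1.2]},
  {"translation": [88,58,-270],"rot": [0,0,1.2]},
  {"translation": [88,58,-286],"rot": [0,0,1.2]},
  {"translation": [88,58,-286],"rot": [0,0,1.2]},
])

```text
time: 2.65
tool_pos: [0.566, 0.117, 0.0617]
ee_rot: [0.0, 1.0, 0.01, -0.003]
wrist_force: [-0.5, -0.6, -0.4]
finger_gap: 0.091
finger_force: 0.0
```

Emit:
arm_command([
  {"translation": [0,0,0],"rot": [0,0,0]},
  {"translation": [0,0,0],"rot": [0,0,0]},
  {"translation": [0,0,0],"rot": [0,0,0]},
  {"translation": [0,0,0],"rot": [0,0,0]},
  {"translation": [0,0,0],"rot": [0,0,0]},
  {"translation": [0,0,0],"rot": [0,0,0]},
  {"translation": [0,0,0],"rot": [0,0,0]},
  {"translation": [0,0,0],"rot": [0,0,0]},
], claw=1)

```text
time: 3.32
tool_pos: [0.5679, 0.1182, 0.0651]
ee_rot: [-0.0, 1.0, 0.01, 0.0]
wrist_force: [1.3, 1.2, -0.3]
finger_gap: 0.0407
finger_force: 0.0
```

Emit:
arm_command([
  {"translation": [0,5,0],"rot": [0,0,0]},
  {"translation": [0,5,0],"rot": [0,0,0]},
  {"translation": [0,5,0],"rot": [0,0,0]},
  {"translation": [0,5,0],"rot": [0,0,0]},
  {"translation": [0,5,0],"rot": [0,0,0]},
])

```text
time: 3.73
tool_pos: [0.5678, 0.1233, 0.0649]
ee_rot: [-0.0, 1.0, 0.01, -0.0]
wrist_force: [-0.0, 1.3, 0.2]
finger_gap: 0.0182
finger_force: 30.0
```

Emit:
arm_command([
  {"translation": [0,-5,0],"rot": [0,0,0]},
  {"translation": [0.4,-15,0],"rot": [0,0,0]},
  {"translation": [0.7,-27,0],"rot": [0,0,0]},
  {"translation": [1,-39,0],"rot": [0,0,0]},
  {"translation": [1.3,-51,0],"rot": [0,0,0]},
  {"translation": [1.6,-63,0],"rot": [0,0,0]},
  {"translation": [1.9,-75,0],"rot": [0,0,0]},
  {"translation": [2.1,-82,0],"rot": [0,0,0]},
  {"translation": [-1,-86,0],"rot": [0,0,0]},
  {"translation": [-4,-86,-0.3],"rot": [0,0,0]},
  {"translation": [-4,-86,-0.3],"rot": [0,0,0]},
  {"translation": [-4,-86,-0.3],"rot": [0,0,0]},
])

```text
time: 4.73
tool_pos: [0.5642, 0.0374, 0.0646]
ee_rot: [-0.0, 1.0, 0.01, 0.0]
wrist_force: [2.9, 5.7, -3.7]
finger_gap: 0.018
finger_force: 30.0
```

Run:
```python
from h import *
import pickle
s=wrist(); save(s,"w2.png"); pickle.dump(s,open("w2.pkl","wb"))
t=cam("top"); c=cam("scene"); 
for n,q in(("top",t),("scene",c)):
  for a,cc,p in blobs(masks(q["pixels"])[0],3): print(n,a,cc.round(1),(ray(q,*cc,.076)*1000).round(1))
st=read_state(); print(st["time"],st["tool_pos"],st["wrist_force"],st["finger_gap"])
```

```text
top 186 [407.6 117.2] [ 904.6 -384.9   76. ]
top 9 [548.2 159.9] [ 756.  -903.8   76. ]
top 76 [148.3 233.9] [456.1 549.8  76. ]
top 60 [328.7 239.4] [ 449.2 -100.6   76. ]
scene 304 [290.7  69. ] [1121.7 -778.6   76. ]
scene 73 [363.4 210.1] [422.7 -33.2  76. ]
scene 43 [225.7 396. ] [462.8 573.   76. ]
4.8833 [0.56426095 0.03752281 0.06457208] [ 2.65203136  5.9261456  -4.28812426] 0.018040639830765755
```

View pics/w2.png

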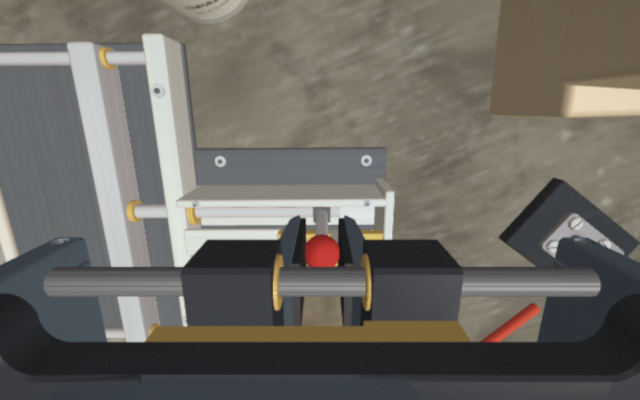

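Emit:
arm_command([
  {"translation": [-2,-1,-0.3],"rot": [0,0,0]},
  {"translation": [-4,-2,-0.5],"rot": [0,0,0]},
  {"translation": [-6,-4,-0.7],"rot": [0,0,0]},
  {"translation": [-6,-4,-0.7],"rot": [0,0,0]},
])

```text
time: 5.22
tool_pos: [0.5606, 0.0348, 0.0644]
ee_rot: [-0.001, 1.0, 0.01, 0.003]
wrist_force: [12.2, 12.7, -5.0]
finger_gap: 0.0181
finger_force: 30.0
```

Emit:
arm_command([
  {"translation": [0,-1,0],"rot": [0,0,0]},
  {"translation": [0,-3,0],"rot": [0,0,0]},
  {"translation": [0,-4,0],"rot": [0,0,0]},
  {"translation": [0,-4,0],"rot": [0,0,0]},
])

```text
time: 5.55
tool_pos: [0.5586, 0.0294, 0.064]
ee_rot: [-0.0, 1.0, 0.01, 0.001]
wrist_force: [3.4, 4.3, -2.6]
finger_gap: 0.0179
finger_force: 30.0
```

Emit:
arm_command([
  {"translation": [-2,-1,-0.4],"rot": [0,0,0]},
  {"translation": [-4,-2,-1],"rot": [0,0,0]},
  {"translation": [-6,-2,-1.5],"rot": [0,0,0]},
  {"translation": [-6,-2,-1.5],"rot": [0,0,0]},
])

```text
time: 5.88
tool_pos: [0.552, 0.0276, 0.0625]
ee_rot: [-0.0, 1.0, 0.01, 0.0]
wrist_force: [1.8, 6.2, -2.0]
finger_gap: 0.0179
finger_force: 30.0
```

Emit:
arm_command([
  {"translation": [-2,0,-0.7],"rot": [0,0,0]},
  {"translation": [-3.5,0,-1.4],"rot": [0,0,0]},
  {"translation": [-3.5,1,-1.4],"rot": [0,0,0]},
  {"translation": [-3.5,2,-1.4],"rot": [0,0,0]},
  {"translation": [-3.5,3,-1.4],"rot": [0,0,0]},
  {"translation": [-3.5,4,-1.4],"rot": [0,0,0]},
  {"translation": [-3.5,4,-1.4],"rot": [0,0,0]},
])

```text
time: 6.47
tool_pos: [0.5489, 0.0288, 0.0613]
ee_rot: [0.002, 1.0, 0.011, 0.0]
wrist_force: [-0.2, -25.1, 4.1]
finger_gap: 0.0179
finger_force: 30.0
```

Emit:
arm_command([
  {"translation": [0,-2,0],"rot": [0,0,0]},
  {"translation": [0,-2,0],"rot": [0,0,0]},
  {"translation": [0,-2,0],"rot": [0,0,0]},
])

```text
time: 6.72
tool_pos: [0.5488, 0.0282, 0.0612]
ee_rot: [0.001, 1.0, 0.01, 0.0]
wrist_force: [0.9, -10.6, 3.8]
finger_gap: 0.0178
finger_force: 30.0
```

Emit:
arm_command([
  {"translation": [0,0,0],"rot": [0,0,0]},
  {"translation": [0,0,0],"rot": [0,0,0]},
  {"translation": [0,0,0],"rot": [0,0,0]},
  {"translation": [0,0,0],"rot": [0,0,0]},
  {"translation": [0,0,0],"rot": [0,0,0]},
  {"translation": [0,0,5],"rot": [0,0,0]},
  {"translation": [0,0,25],"rot": [0,0,0]},
  {"translation": [0,0,60],"rot": [0,0,0]},
  {"translation": [-5,30,90],"rot": [0,0,-6]},
  {"translation": [-10,60,100],"rot": [0,0,-12]},
  {"translation": [-20,95,100],"rot": [0,0,-18]},
  {"translation": [-30,130,100],"rot": [0,0,-25]},
  {"translation": [-35,165,100],"rot": [0,0,-32]},
  {"translation": [-45,200,100],"rot": [0,0,-39]},
  {"translation": [-55,235,100],"rot": [0,0,-46]},
  {"translation": [-60,270,100],"rot": [0,0,-52]},
  {"translation": [-65,305,100],"rot": [0,0,-53]},
  {"translation": [-72,340,100],"rot": [0,0,-53]},
  {"translation": [-75,365,90],"rot": [0,0,-53]},
  {"translation": [-75,382,60],"rot": [0,0,-53]},
], claw=-0.2)

```text
time: 8.38
tool_pos: [0.4755, 0.4138, 0.1245]
ee_rot: [-0.004, 0.901, -0.433, -0.001]
wrist_force: [0.3, 0.0, -0.9]
finger_gap: 0.0547
finger_force: 0.0
```

Run:
```python
from h import *
import pickle
st=read_state(); print(st["time"],st["tool_pos"],st["ee_rot"],st["finger_gap"],st["joint_pos"])
s=wrist(); save(s,"w3.png"); t=cam("top"); c=cam("scene"); save(c,"s3.png")
for n,q in(("top",t),("scene",c),("w",s)):
  for k in (0,1):
   for a,cc,p in blobs(masks(q["pixels"])[k],3):
    W=ray(q,*cc,.070)*1000
    mid,u,L=ends(np.array([ray(q,x,y,.004) for x,y in p])[:,:2])
    if 300<W[0]<700 and -200<W[1]<520: print(n,"rb"[k],a,cc.round(1),"@70",W.round(1),"@4",(mid*1000).round(1),np.degrees(np.arctan2(u[1],u[0])).round(1),(L*1000).round())
```

```text
8.3833 [0.47548226 0.41378963 0.12445759] [-4.45250914e-03  9.01289672e-01 -4.33193723e-01 -5.47758844e-04] 0.05466375043561084 [0.61848083 0.5897169  1.43832963 0.00588543 1.10628574 3.0827358 ]
top r 12 [294.2 209.6] @70 [554.7  26.3  70. ] @4 [558.1  28.4] 149.4 14.0
top r 59 [328.7 239.3] @70 [ 449.2 -100.9   70. ] @4 [ 448.2 -105.2] 136.0 105.0
top b 40 [199.6 224.8] @70 [492.4 368.3  70. ] @4 [494.3 384.7] 128.0 83.0
scene r 20 [315.6 209.2] @70 [553.9  25.4  70. ] @4 [584.6 -31.9] 112.2 24.0
scene r 46 [365.8 214.1] @70 [411.6 -26.9  70. ] @4 [431.4 -90.2] 135.9 66.0
scene b 144 [270.2 343.3] @70 [446.  440.2  70. ] @4 [474.3 409. ] 128.1 147.0
w r 13 [332.7   1.7] @70 [558.  301.4  70. ] @4 [568.4 285.8] 83.3 4.0
w b 1245 [327.5 181.9] @70 [488.  393.1  70. ] @4 [474.  409.5] 128.1 151.0
```

Emit:
arm_command([
  {"translation": [0,0,-20],"rot": [0,0,2]},
  {"translation": [0,0,-40],"rot": [0,0,2]},
  {"translation": [0,0,-60],"rot": [0,0,2]},
  {"translation": [0,0,-80],"rot": [0,0,2]},
  {"translation": [0,0,-100],"rot": [0,0,2]},
  {"translation": [0,0,-100],"rot": [0,0,2]},
  {"translation": [0,0,-100],"rot": [0,0,2]},
])

```text
time: 9.12
tool_pos: [0.475, 0.4084, 0.0217]
ee_rot: [-0.001, 0.908, -0.42, -0.002]
wrist_force: [0.4, 0.2, 0.5]
finger_gap: 0.055
finger_force: 0.0
```

Emit:
arm_command([
  {"translation": [-1,1.5,-8],"rot": [0,0,0]},
  {"translation": [-1,1.5,-16],"rot": [0,0,0]},
  {"translation": [-1,1.5,-19.3],"rot": [0,0,0]},
  {"translation": [-1,1.5,-19.3],"rot": [0,0,0]},
])

```text
time: 9.45
tool_pos: [0.4735, 0.4104, 0.0013]
ee_rot: [-0.001, 0.908, -0.419, -0.002]
wrist_force: [-0.4, -0.4, -0.4]
finger_gap: 0.0546
finger_force: 0.0
```

Emit:
arm_command([
  {"translation": [0,0,0],"rot": [0,0,0]},
  {"translation": [0,0,0],"rot": [0,0,0]},
  {"translation": [0,0,0],"rot": [0,0,0]},
  {"translation": [0,0,0],"rot": [0,0,0]},
  {"translation": [0,0,0],"rot": [0,0,0]},
  {"translation": [0,0,0],"rot": [0,0,0]},
  {"translation": [0,0,0],"rot": [0,0,0]},
  {"translation": [0,0,0],"rot": [0,0,0]},
  {"translation": [0,0,0],"rot": [0,0,0]},
], claw=1)

```text
time: 10.2
tool_pos: [0.4738, 0.4106, 0.0017]
ee_rot: [-0.001, 0.908, -0.419, -0.002]
wrist_force: [0.1, 0.3, 0.6]
finger_gap: 0.0071
finger_force: 30.0
```

Emit:
arm_command([
  {"translation": [0,0,20],"rot": [0,0,0]},
  {"translation": [0,0,50],"rot": [0,0,0]},
  {"translation": [5,-8,80],"rot": [0,0,6]},
  {"translation": [16,-28,90],"rot": [0,0,12]},
  {"translation": [28,-50,90],"rot": [0,0,18]},
  {"translation": [40,-72,90],"rot": [0,0,25]},
  {"translation": [52,-94,90],"rot": [0,0,32]},
  {"translation": [64,-116,90],"rot": [0,0,39]},
  {"translation": [76,-138,90],"rot": [0,0,45]},
  {"translation": [86,-155,90],"rot": [0,0,51]},
  {"translation": [91,-163.5,90],"rot": [0,0,51]},
  {"translation": [91,-163.5,80],"rot": [0,0,51]},
  {"translation": [91,-163.5,80],"rot": [0,0,51]},
  {"translation": [91,-163.5,80],"rot": [0,0,51]},
])

```text
time: 11.37
tool_pos: [0.5637, 0.2478, 0.0808]
ee_rot: [0.0, 1.0, 0.011, -0.003]
wrist_force: [-0.1, -0.2, -1.0]
finger_gap: 0.0068
finger_force: 30.0
```

Run:
```python
from h import *
import pickle
s=pickle.load(open("w1.pkl","rb")); print("mark",(ray(s,171.7,102.1,.028)*1000).round(1))
s=wrist(); save(s,"w4.png"); pickle.dump(s,open("w4.pkl","wb")); st=read_state(); z=st["tool_pos"][2]+.003
print(st["time"],st["tool_pos"],st["ee_rot"],st["finger_gap"])
for k in (0,1):
   for a,cc,p in blobs(masks(s["pixels"])[k],10):
    if k==1: 
      mid,u,L=ends(np.array([ray(s,x,y,z) for x,y in p])[:,:2]); print("cane",a,cc.round(1),(mid*1000).round(1),np.degrees(np.arctan2(u[1],u[0])).round(1),(L*1000).round())
    else: print("red",a,cc.round(1),(ray(s,*cc,.028)*1000).round(1))
```

```text
mark [564.1 289.8  28. ]
11.4167 [0.56392696 0.2480526  0.08123783] [-6.09891714e-05  9.99924634e-01  1.19162260e-02 -2.95386334e-03] 0.006972416289401661
red 24 [266.5 212.5] [564.4 289.1  28. ]
cane 2342 [321.9 183.8] [596.5 248.9] -178.7 90.0
cane 401 [321.8 310.2] [521.4 247.2] -179.4 20.0
```

View pics/w4.png

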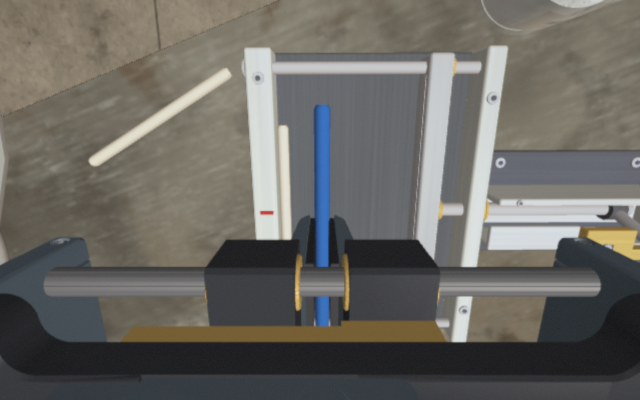

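Emit:
arm_command([
  {"translation": [-1,0,-25],"rot": [0,0,0]},
  {"translation": [-1,0,-50],"rot": [0,0,0]},
  {"translation": [-1,0,-63],"rot": [0,0,0]},
  {"translation": [-1,0,-70],"rot": [0,0,0]},
  {"translation": [-1,0,-72],"rot": [0,0,0]},
  {"translation": [-1,0,-72.5],"rot": [0,0,0]},
  {"translation": [-1,0,-72.5],"rot": [0,0,0]},
])

```text
time: 12.0
tool_pos: [0.5642, 0.2476, 0.01]
ee_rot: [-0.0, 1.0, 0.012, -0.002]
wrist_force: [0.5, 0.0, -0.1]
finger_gap: 0.0066
finger_force: 30.0
```

Emit:
arm_command([
  {"translation": [0.5,0,-1],"rot": [0,0,0]},
  {"translation": [0.5,0,-2.3],"rot": [0,0,0]},
  {"translation": [0.5,0,-2.3],"rot": [0,0,0]},
  {"translation": [0.5,0,-2.3],"rot": [0,0,0]},
])

```text
time: 12.33
tool_pos: [0.565, 0.2474, 0.0077]
ee_rot: [-0.0, 1.0, 0.012, -0.002]
wrist_force: [0.5, 1.1, 4.9]
finger_gap: 0.0069
finger_force: 30.0
```

Emit:
arm_command([
  {"translation": [0,0,0],"rot": [0,0,0]},
  {"translation": [0,0,0],"rot": [0,0,0]},
  {"translation": [0,0,0],"rot": [0,0,0]},
  {"translation": [0,0,5],"rot": [0,0,0]},
  {"translation": [0,0,15],"rot": [0,0,0]},
  {"translation": [0,0,40],"rot": [0,0,0]},
  {"translation": [0,-10,75],"rot": [0,0,0]},
  {"translation": [0,-10,75],"rot": [0,0,0]},
], claw=0.65)

```text
time: 13.0
tool_pos: [0.5672, 0.2371, 0.0881]
ee_rot: [-0.001, 1.0, 0.012, 0.001]
wrist_force: [2.7, 1.1, 1.3]
finger_gap: 0.0162
finger_force: 0.0
```

Run:
```python
from h import *
import pickle
s=wrist(); save(s,"w5.png"); pickle.dump(s,open("w5.pkl","wb")); st=read_state()
print(st["time"],st["tool_pos"],st["ee_rot"],st["finger_gap"],st["joint_pos"])
for k in (0,1):
   for a,cc,p in blobs(masks(s["pixels"])[k],10):
      mid,u,L=ends(np.array([ray(s,x,y,.010) for x,y in p])[:,:2]); print("rb"[k],a,cc.round(1),(mid*1000).round(1),np.degrees(np.arctan2(u[1],u[0])).round(1),(L*1000).round())
c=cam("scene")
for a,cc,p in blobs(masks(c["pixels"])[1],10):
      mid,u,L=ends(np.array([ray(c,x,y,.010) for x,y in p])[:,:2]); print("scene",a,cc.round(1),(mid*1000).round(1),np.degrees(np.arctan2(u[1],u[0])).round(1),(L*1000).round())
```

```text
13.05 [0.5665059  0.23730583 0.08593291] [-9.49914530e-04  9.99923982e-01  1.22788632e-02  5.97458952e-04] 0.0157029197058684 [2.98641067e-01 6.20489273e-01 1.50833091e+00 1.75232791e-03
 1.01109026e+00 1.84394991e+00]
r 22 [254.  213.5] [558.9 293.3] -88.4 8.0
r 69 [636.2 255.7] [529.1 -30.6] -151.7 11.0
b 1415 [309.3 183. ] [577.7 247.9] -178.0 130.0
scene 632 [425.8 147.9] [ 352.4 -510.8] 108.0 302.0
scene 110 [426.2 186.3] [ 295. -307.] 85.7 103.0
scene 88 [273.8 273.5] [567.2 247.9] -178.5 142.0
```

Emit:
arm_command([
  {"translation": [0,0,25],"rot": [0,0,0]},
  {"translation": [-6,-20,45],"rot": [0,0,-4]},
  {"translation": [-18,-55,45],"rot": [0,0,-9]},
  {"translation": [-31,-92,45],"rot": [0,0,-14]},
  {"translation": [-44,-129,45],"rot": [0,0,-19]},
  {"translation": [-57,-166,45],"rot": [0,0,-24]},
  {"translation": [-70,-203,45],"rot": [0,0,-29]},
  {"translation": [-83,-240,45],"rot": [0,0,-34]},
  {"translation": [-96,-277,45],"rot": [0,0,-39]},
  {"translation": [-109,-312,30],"rot": [0,0,-45]},
  {"translation": [-120,-341,0],"rot": [0,0,-45]},
  {"translation": [-120,-341,-30],"rot": [0,0,-45]},
  {"translation": [-120,-341,-55],"rot": [0,0,-45]},
  {"translation": [-120,-341,-55],"rot": [0,0,-45]},
  {"translation": [-120,-341,-55],"rot": [0,0,-45]},
], claw=-0.1)

```text
time: 14.35
tool_pos: [0.4433, -0.1034, 0.0263]
ee_rot: [-0.001, 0.929, -0.371, -0.004]
wrist_force: [0.9, -0.2, 0.5]
finger_gap: 0.0503
finger_force: 0.0
```

Run:
```python
from h import *
import pickle
st=read_state(); print(st["time"],st["tool_pos"],st["ee_rot"],st["finger_gap"],st["joint_pos"])
s=wrist()
for a,cc,p in blobs(masks(s["pixels"])[0],10):
      mid,u,L=ends(np.array([ray(s,x,y,.004) for x,y in p])[:,:2]); print(a,cc.round(1),(mid*1000).round(1),np.degrees(np.arctan2(u[1],u[0])).round(1),(L*1000).round())
w=pickle.load(open("w5.pkl","rb"));print("mark",(ray(w,254,213.5,.028)*1000).round(1))
c=cam("scene")
for k in (0,1):
 for a,cc,p in blobs(masks(c["pixels"])[k],5):
      mid,u,L=ends(np.array([ray(c,x,y,.010) for x,y in p])[:,:2]); 
      if 400<mid[0]*1000<700: print("scene",a,cc.round(1),(mid*1000).round(1),np.degrees(np.arctan2(u[1],u[0])).round(1),(L*1000).round())
```

```text
14.35 [ 0.44332814 -0.10342672  0.02628759] [-0.00101095  0.92855644 -0.37116915 -0.00392169] 0.050309223276280075 [-0.36218624  0.57058267  1.93990508  0.00362789  0.63891363  1.96623152]
1600 [320.2 201.9] [ 455.8 -113.1] 136.6 84.0
59 [320.1 299.3] [407.1 -66.4] -134.3 7.0
mark [564.9 289.4  28. ]
scene 59 [364.8 212.5] [435.2 -89.5] 136.1 81.0
scene 20 [315.6 209.2] [581.8 -26.7] 112.2 24.0
scene 43 [225.7 396. ] [485.3 561.1] 163.5 18.0
scene 105 [417.8 137.7] [ 408.  -587.1] 113.2 99.0
scene 5 [408.6 133. ] [ 451.4 -603.8] -95.2 14.0
scene 85 [274.5 273.8] [567.2 248. ] -178.4 142.0
```

Emit:
arm_command([
  {"translation": [3,-0.7,-10],"rot": [0,0,0]},
  {"translation": [3,-0.7,-19],"rot": [0,0,0]},
  {"translation": [3,-0.7,-23],"rot": [0,0,0]},
  {"translation": [3,-0.7,-23],"rot": [0,0,0]},
  {"translation": [3,-0.7,-23],"rot": [0,0,0]},
])

```text
time: 14.87
tool_pos: [0.4471, -0.1044, 0.0037]
ee_rot: [-0.001, 0.929, -0.371, -0.003]
wrist_force: [0.1, -0.4, -0.1]
finger_gap: 0.0501
finger_force: 0.0
```

Emit:
arm_command([
  {"translation": [-0.7,0,-1.8],"rot": [0,0,0]},
  {"translation": [-0.7,0,-1.8],"rot": [0,0,0]},
  {"translation": [-0.7,0,-1.8],"rot": [0,0,0]},
  {"translation": [-0.7,0,-1.8],"rot": [0,0,0]},
  {"translation": [-0.7,0,-1.8],"rot": [0,0,0]},
  {"translation": [-0.7,0,-1.8],"rot": [0,0,0]},
  {"translation": [-0.7,0,-1.8],"rot": [0,0,0]},
  {"translation": [-0.7,0,-1.8],"rot": [0,0,0]},
  {"translation": [-0.7,0,-1.8],"rot": [0,0,0]},
], claw=1)

```text
time: 15.62
tool_pos: [0.4467, -0.1046, 0.0021]
ee_rot: [-0.001, 0.929, -0.371, -0.002]
wrist_force: [0.3, -1.1, 1.6]
finger_gap: 0.0067
finger_force: 30.0
```

Emit:
arm_command([
  {"translation": [0,0,20],"rot": [0,0,0]},
  {"translation": [0,0,55],"rot": [0,0,0]},
  {"translation": [4,10,90],"rot": [0,0,3]},
  {"translation": [14,38,108],"rot": [0,0,8]},
  {"translation": [27,73,108],"rot": [0,0,13]},
  {"translation": [40,108,108],"rot": [0,0,18]},
  {"translation": [53,143,108],"rot": [0,0,23]},
  {"translation": [66,178,108],"rot": [0,0,28]},
  {"translation": [80,213,108],"rot": [0,0,33]},
  {"translation": [94,248,108],"rot": [0,0,38]},
  {"translation": [107,283,108],"rot": [0,0,43]},
  {"translation": [117,308,98],"rot": [0,0,45]},
  {"translation": [119.5,317.5,80],"rot": [0,0,45]},
  {"translation": [119.5,317.5,80],"rot": [0,0,45]},
  {"translation": [119.5,317.5,80],"rot": [0,0,45]},
])

```text
time: 16.87
tool_pos: [0.5651, 0.213, 0.0812]
ee_rot: [0.0, 1.0, 0.013, -0.004]
wrist_force: [0.2, 0.3, 0.3]
finger_gap: 0.0072
finger_force: 30.0
```

Run:
```python
from h import *
st=read_state(); print(st["time"],st["tool_pos"],st["ee_rot"],st["finger_gap"])
s=wrist(); save(s,"w6.png"); z=st["tool_pos"][2]+.002
for k,zz in((0,z),(1,.010)):
 for a,cc,p in blobs(masks(s["pixels"])[k],10):
      P=np.array([ray(s,x,y,zz) for x,y in p])[:,:2]; mid,u,L=ends(P); print("rb"[k],a,cc.round(1),(mid*1000).round(1),np.degrees(np.arctan2(u[1],u[0])).round(1),(L*1000).round(1),"maxx",(P[:,0].max()*1000).round(1),"@28",(ray(s,*cc,.028)*1000).round(1))
```

```text
16.8667 [0.5651275  0.21296476 0.0811977 ] [ 2.44341911e-04  9.99910318e-01  1.28947176e-02 -3.60862718e-03] 0.007156652290797806
r 1635 [321.9 206.4] [586.2 213.9] -178.5 67.6 maxx 620.0 @28 [571.4 213.5  28. ]
r 24 [219.5 212.5] [583.8 270.8] -88.4 6.2 maxx 584.2 @28 [564.7 289.   28. ]
r 84 [628.8 255.3] [564.  36.] -114.1 16.5 maxx 567.1 @28 [538.3 -22.9  28. ]
r 403 [321.8 310.3] [521.8 212.2] -179.5 19.9 maxx 531.8 @28 [483.2 211.2  28. ]
b 1367 [277.  170.6] [589.8 248.6] -178.6 105.9 maxx 642.8 @28 [597.2 246.2  28. ]
```

View pics/w6.png

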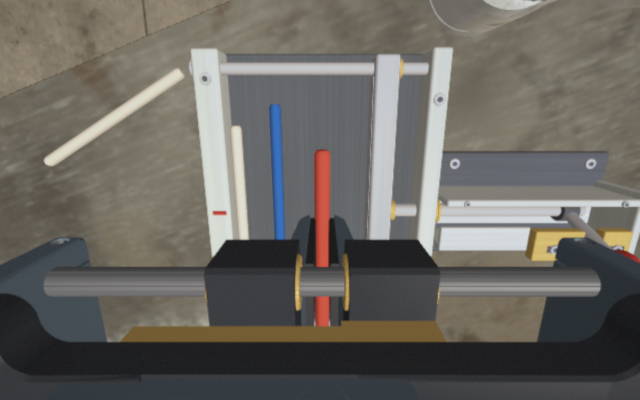

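The red cane is held level over the gap between the blue cane (277,170) and the follower (382,170), and the lever is still hooked in the notch. I'll lower the cane now.

Emit:
arm_command([
  {"translation": [0.5,0,-25],"rot": [0,0,0]},
  {"translation": [0.5,0,-50],"rot": [0,0,0]},
  {"translation": [0.5,0,-63],"rot": [0,0,0]},
  {"translation": [0.5,0,-70],"rot": [0,0,0]},
  {"translation": [0.5,0,-73],"rot": [0,0,0]},
  {"translation": [0.5,0,-74],"rot": [0,0,0]},
  {"translation": [0.5,0,-74],"rot": [0,0,0]},
  {"translation": [0.5,0,-74],"rot": [0,0,0]},
])

```text
time: 17.58
tool_pos: [0.5673, 0.2129, 0.0091]
ee_rot: [-0.0, 1.0, 0.012, -0.002]
wrist_force: [-0.3, -0.4, -0.4]
finger_gap: 0.0069
finger_force: 30.0
```

Emit:
arm_command([
  {"translation": [-0.8,0,-1],"rot": [0,0,0]},
  {"translation": [-0.8,0,-1],"rot": [0,0,0]},
  {"translation": [-0.8,0,-1],"rot": [0,0,0]},
])

```text
time: 17.83
tool_pos: [0.5666, 0.2131, 0.0082]
ee_rot: [-0.0, 1.0, 0.013, -0.001]
wrist_force: [0.5, -1.2, 8.5]
finger_gap: 0.0069
finger_force: 30.0
```

Emit:
arm_command([
  {"translation": [0,0,0],"rot": [0,0,0]},
  {"translation": [0,0,0],"rot": [0,0,0]},
  {"translation": [0,0,0],"rot": [0,0,0]},
  {"translation": [0,0,5],"rot": [0,0,0]},
  {"translation": [0,0,15],"rot": [0,0,0]},
  {"translation": [0,0,40],"rot": [0,0,0]},
  {"translation": [0,-10,75],"rot": [0,0,0]},
  {"translation": [0,-25,110],"rot": [0,0,0]},
  {"translation": [0,-60,130],"rot": [0,0,0]},
  {"translation": [-5,-95,140],"rot": [0,0,0]},
  {"translation": [-10,-110,140],"rot": [0,0,0]},
  {"translation": [-10,-110,140],"rot": [0,0,0]},
], claw=0.65)

```text
time: 18.83
tool_pos: [0.5555, 0.1, 0.149]
ee_rot: [0.0, 1.0, 0.011, -0.002]
wrist_force: [0.2, 0.5, -0.0]
finger_gap: 0.0158
finger_force: 0.0
```

Run:
```python
from h import *
import pickle
st=read_state(); print(st["time"],st["tool_pos"],st["ee_rot"],st["finger_gap"])
s=wrist(); save(s,"w7.png")
for k in(0,1):
 for a,cc,p in blobs(masks(s["pixels"])[k],10):
      P=np.array([ray(s,x,y,.010) for x,y in p])[:,:2]; mid,u,L=ends(P); print("rb"[k],a,cc.round(1),(mid*1000).round(1),np.degrees(np.arctan2(u[1],u[0])).round(1),(L*1000).round(1),"maxx",(P[:,0].max()*1000).round(1),"@28",(ray(s,*cc,.028)*1000).round(1),"@71",(ray(s,*cc,.071)*1000).round(1))
```

```text
18.8333 [0.55552493 0.10000159 0.14898689] [ 1.43363148e-04  9.99936026e-01  1.12008225e-02 -1.57031372e-03] 0.01576529032026494
r 914 [207.1 170.7] [566.1 213.8] -178.5 109.4 maxx 620.9 @28 [573.1 207.4  28. ] @71 [581.8 191.9  71. ]
r 443 [410.3 211.8] [531.7   9.7] -140.7 25.8 maxx 544.2 @28 [537.5  15.   28. ] @71 [551.4  27.8  71. ]
b 1320 [171.4 165.6] [567.  248.4] -178.6 150.8 maxx 642.5 @28 [577.2 240.   28. ] @71 [585.2 219.7  71. ]
```

View pics/w7.png

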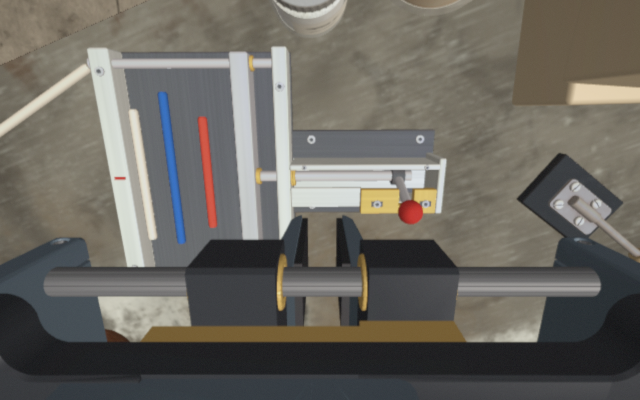

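The canes lie flat, parallel and in the right order: white (143,175), blue (171,166), red (207,171). The lever hangs in the notch with the ball at (410,212).

Emit:
arm_command([
  {"translation": [-1,-20,0],"rot": [0,0,0]},
  {"translation": [-3,-55,-5],"rot": [0,0,0]},
  {"translation": [-4.5,-72,-25],"rot": [0,0,0]},
  {"translation": [-4.5,-72,-60],"rot": [0,0,0]},
  {"translation": [-4.5,-72,-80],"rot": [0,0,0]},
  {"translation": [-4.5,-72,-87],"rot": [0,0,0]},
  {"translation": [-4.5,-72,-87],"rot": [0,0,0]},
  {"translation": [-4.5,-72,-87],"rot": [0,0,0]},
], claw=0.3)

```text
time: 19.55
tool_pos: [0.5518, 0.0316, 0.0608]
ee_rot: [-0.0, 1.0, 0.013, -0.002]
wrist_force: [0.2, -0.2, 0.3]
finger_gap: 0.032
finger_force: 0.0
```

Emit:
arm_command([
  {"translation": [0,0,0],"rot": [0,0,0]},
  {"translation": [0,0,0],"rot": [0,0,0]},
  {"translation": [0,0,0],"rot": [0,0,0]},
  {"translation": [0,0,0],"rot": [0,0,0]},
  {"translation": [0,0,0],"rot": [0,0,0]},
], claw=1)

```text
time: 19.97
tool_pos: [0.5524, 0.0289, 0.0615]
ee_rot: [0.002, 1.0, 0.013, -0.001]
wrist_force: [0.0, -23.8, 1.7]
finger_gap: 0.018
finger_force: 30.0
```

Emit:
arm_command([
  {"translation": [0,-2,0],"rot": [0,0,0]},
  {"translation": [0,-4,0],"rot": [0,0,0]},
  {"translation": [0,-5,0],"rot": [0,0,0]},
  {"translation": [0,-5,0],"rot": [0,0,0]},
])

```text
time: 20.3
tool_pos: [0.5517, 0.0266, 0.0612]
ee_rot: [-0.001, 1.0, 0.012, -0.002]
wrist_force: [-1.8, 7.5, 3.4]
finger_gap: 0.0181
finger_force: 30.0
```

Emit:
arm_command([
  {"translation": [3,0,1],"rot": [0,0,0]},
  {"translation": [6,0,1.8],"rot": [0,0,0]},
  {"translation": [9,0,2.5],"rot": [0,0,0]},
  {"translation": [12,0,3],"rot": [0,0,0]},
  {"translation": [15,0,3.3],"rot": [0,0,0]},
  {"translation": [17,0,3.4],"rot": [0,0,0]},
  {"translation": [17,0,3.4],"rot": [0,0,0]},
])

```text
time: 20.88
tool_pos: [0.5686, 0.027, 0.0644]
ee_rot: [-0.001, 1.0, 0.013, -0.002]
wrist_force: [-1.2, 7.8, 3.6]
finger_gap: 0.0179
finger_force: 30.0
```

Emit:
arm_command([
  {"translation": [0,1.5,0],"rot": [0,0,0]},
  {"translation": [-0.1,4,0],"rot": [0,0,0]},
  {"translation": [-0.2,7,0],"rot": [0,0,0]},
  {"translation": [-0.3,10,0],"rot": [0,0,0]},
  {"translation": [-0.3,13,0],"rot": [0,0,0]},
  {"translation": [-0.4,16,0],"rot": [0,0,0]},
  {"translation": [-0.5,19,0],"rot": [0,0,0]},
  {"translation": [-0.6,22,0],"rot": [0,0,0]},
  {"translation": [-0.6,25,0],"rot": [0,0,0]},
  {"translation": [-0.7,28,0],"rot": [0,0,0]},
  {"translation": [-0.7,30,0],"rot": [0,0,0]},
  {"translation": [-0.8,32,0],"rot": [0,0,0]},
  {"translation": [-0.8,34,0],"rot": [0,0,0]},
  {"translation": [-0.9,36,0],"rot": [0,0,0]},
  {"translation": [-0.9,38,0],"rot": [0,0,0]},
  {"translation": [-1,40,0],"rot": [0,0,0]},
  {"translation": [-1,42,0],"rot": [0,0,0]},
  {"translation": [-1.1,44,0],"rot": [0,0,0]},
  {"translation": [-1.1,46,0],"rot": [0,0,0]},
  {"translation": [-1.2,48,0],"rot": [0,0,0]},
])

```text
time: 22.55
tool_pos: [0.5671, 0.0749, 0.0644]
ee_rot: [-0.001, 1.0, 0.013, -0.002]
wrist_force: [-2.1, 5.4, 2.7]
finger_gap: 0.0185
finger_force: 30.0
```

Run:
```python
from h import *
st=read_state(); print(st["time"],st["tool_pos"],st["wrist_force"],st["finger_gap"])
for n in("wrist","scene"):
 s=wrist() if n=="wrist" else cam(n)
 for k in(0,1):
  for a,cc,p in blobs(masks(s["pixels"])[k],10):
      P=np.array([ray(s,x,y,.010) for x,y in p])[:,:2]; mid,u,L=ends(P)
      if mid[1]>.15 and mid[1]<.4: print(n,"rb"[k],a,cc.round(1),(mid*1000).round(1),np.degrees(np.arctan2(u[1],u[0])).round(1),(L*1000).round(1),"maxx",(P[:,0].max()*1000).round(1))
```

```text
22.55 [0.56712166 0.07487033 0.06443791] [-2.11321385  5.36953469  2.73051215] 0.018453444874929267
wrist r 28 [ 10.5 218.5] [557.6 308.2] -88.2 10.0 maxx 558.1
wrist b 2270 [ 83.  182.4] [581.2 248.8] -178.6 122.8 maxx 642.6
wrist b 16 [105.6 297.4] [491.9 247.3] -85.0 6.7 maxx 492.4
scene r 93 [277.8 269. ] [566. 230.] -178.5 106.8 maxx 619.4
scene b 83 [274.9 274. ] [567.1 248. ] -178.5 136.6 maxx 635.4
```

Emit:
arm_command([
  {"translation": [0,2,0],"rot": [0,0,0]},
  {"translation": [-0.1,4,0],"rot": [0,0,0]},
  {"translation": [-0.1,6,0],"rot": [0,0,0]},
  {"translation": [-0.2,8,0],"rot": [0,0,0]},
  {"translation": [-0.2,10,0],"rot": [0,0,0]},
  {"translation": [-0.3,12,0],"rot": [0,0,0]},
  {"translation": [-0.3,14,0],"rot": [0,0,0]},
  {"translation": [-0.4,16,0],"rot": [0,0,0]},
  {"translation": [-0.4,18,0],"rot": [0,0,0]},
  {"translation": [-0.5,20,0],"rot": [0,0,0]},
  {"translation": [-0.5,22,0],"rot": [0,0,0]},
  {"translation": [-0.6,24,0],"rot": [0,0,0]},
  {"translation": [-0.6,26,0],"rot": [0,0,0]},
  {"translation": [-0.6,26,0],"rot": [0,0,0]},
])

```text
time: 23.82
tool_pos: [0.5665, 0.1011, 0.0644]
ee_rot: [-0.001, 1.0, 0.013, -0.002]
wrist_force: [-2.7, 5.4, 1.7]
finger_gap: 0.0178
finger_force: 30.0
```

Emit:
arm_command([
  {"translation": [0,1,0],"rot": [0,0,0]},
  {"translation": [0,2,0],"rot": [0,0,0]},
  {"translation": [-0.1,3,0],"rot": [0,0,0]},
  {"translation": [-0.1,4,0],"rot": [0,0,0]},
  {"translation": [-0.1,4,0],"rot": [0,0,0]},
])

```text
time: 24.23
tool_pos: [0.5664, 0.1049, 0.0644]
ee_rot: [-0.001, 1.0, 0.013, -0.002]
wrist_force: [-1.9, 5.6, 1.8]
finger_gap: 0.0181
finger_force: 30.0
```

Run:
```python
from h import *
st=read_state(); print(st["time"],st["tool_pos"],st["wrist_force"],st["finger_gap"])
for n in("wrist","scene"):
 s=wrist() if n=="wrist" else cam(n)
 for k in(0,1):
  for a,cc,p in blobs(masks(s["pixels"])[k],10):
      P=np.array([ray(s,x,y,.010) for x,y in p])[:,:2]; mid,u,L=ends(P)
      if mid[1]>.15 and mid[1]<.4: print(n,"rb"[k],a,cc.round(1),(mid*1000).round(1),np.degrees(np.arctan2(u[1],u[0])).round(1),(L*1000).round(1),"maxx",(P[:,0].max()*1000).round(1))
```

```text
24.2333 [0.56639932 0.10487679 0.0644413 ] [-1.91909722  5.60625107  1.77162191] 0.018078418404157737
wrist r 26 [ 54.  218.5] [557.7 305.6] -88.2 9.2 maxx 558.2
wrist b 101 [ 85.5 147.1] [610.  272.6] -178.5 60.3 maxx 640.1
scene r 56 [272.2 276.4] [566.8 257.9] -178.6 102.7 maxx 618.1
```

Run:
```python
from h import *
c=cam("scene"); a=np.array(c["pixels"])[225:310,215:345]
t=wrist(); b=np.array(t["pixels"])[50:260,0:200]; tt=np.array(cam("top")["pixels"])[165:245,205:315]
A=cv2.resize(a,(520,340),interpolation=cv2.INTER_CUBIC); B=cv2.resize(b,(270,340),interpolation=cv2.INTER_CUBIC); C=cv2.resize(tt,(330,240),interpolation=cv2.INTER_CUBIC)
o=np.zeros((590,790,3),np.uint8); o[:340,:520]=A; o[:340,520:]=B; o[345:585,:330]=C
cv2.imwrite("pics/c8.png",o[:,:,::-1])
```

```text
(no output)
```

View pics/c8.png

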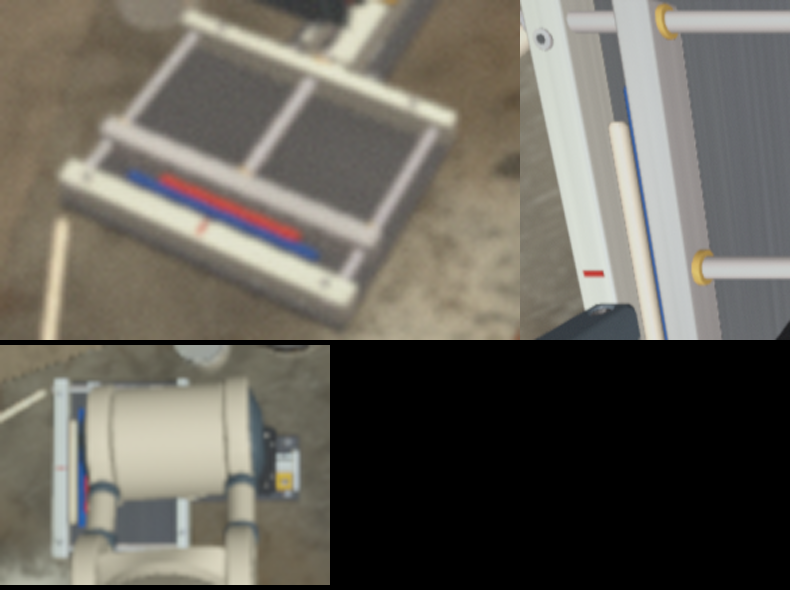

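The row is flat and in order: in the scene crop, blue and red lie side by side behind the stop bar, and in the wrist crop, white and blue are next to each other. I'll ease forward the last few millimetres.

Emit:
arm_command([
  {"translation": [0,0.5,0],"rot": [0,0,0]},
  {"translation": [0,1,0],"rot": [0,0,0]},
  {"translation": [0,1.5,0],"rot": [0,0,0]},
  {"translation": [0,1.5,0],"rot": [0,0,0]},
  {"translation": [0,1.5,0],"rot": [0,0,0]},
])

```text
time: 24.9
tool_pos: [0.5664, 0.1063, 0.0644]
ee_rot: [-0.001, 1.0, 0.013, -0.002]
wrist_force: [-2.4, 4.8, 3.9]
finger_gap: 0.0182
finger_force: 30.0
```

Emit:
arm_command([
  {"translation": [0,0.5,0],"rot": [0,0,0]},
  {"translation": [0,1,0],"rot": [0,0,0]},
  {"translation": [0,1.5,0],"rot": [0,0,0]},
  {"translation": [0,1.5,0],"rot": [0,0,0]},
  {"translation": [0,1.5,0],"rot": [0,0,0]},
])

```text
time: 25.32
tool_pos: [0.5664, 0.1078, 0.0644]
ee_rot: [-0.001, 1.0, 0.013, -0.002]
wrist_force: [-2.0, 5.1, 1.6]
finger_gap: 0.0181
finger_force: 30.0
```

Emit:
arm_command([
  {"translation": [0,0.5,0],"rot": [0,0,0]},
  {"translation": [0,1,0],"rot": [0,0,0]},
  {"translation": [0,1.5,0],"rot": [0,0,0]},
  {"translation": [0,1.5,0],"rot": [0,0,0]},
  {"translation": [0,1.5,0],"rot": [0,0,0]},
])

```text
time: 25.73
tool_pos: [0.5666, 0.1087, 0.0643]
ee_rot: [-0.0, 1.0, 0.013, -0.002]
wrist_force: [-2.4, 1.3, 7.8]
finger_gap: 0.0182
finger_force: 30.0
```

Emit:
arm_command([
  {"translation": [0,0.5,0],"rot": [0,0,0]},
  {"translation": [0,0.5,0],"rot": [0,0,0]},
  {"translation": [0,0.5,0],"rot": [0,0,0]},
])

```text
time: 25.98
tool_pos: [0.5666, 0.1089, 0.0643]
ee_rot: [-0.0, 1.0, 0.013, -0.002]
wrist_force: [-3.0, -1.6, 7.2]
finger_gap: 0.018
finger_force: 30.0
```

Packed: the force has crossed zero at a follower reading of about 22 mm. I'll release and retreat.

Emit:
arm_command([
  {"translation": [0,0,0],"rot": [0,0,0]},
  {"translation": [0,0,0],"rot": [0,0,0]},
  {"translation": [0,0,0],"rot": [0,0,0]},
  {"translation": [0,0,0],"rot": [0,0,0]},
  {"translation": [0,0,10],"rot": [0,0,0]},
  {"translation": [0,0,35],"rot": [0,0,0]},
  {"translation": [0,0,70],"rot": [0,0,0]},
  {"translation": [-20,0,105],"rot": [0,0,0]},
  {"translation": [-50,0,130],"rot": [0,0,0]},
  {"translation": [-80,0,150],"rot": [0,0,0]},
  {"translation": [-110,10,170],"rot": [0,0,0]},
  {"translation": [-110,40,190],"rot": [0,0,0]},
  {"translation": [-110,75,200],"rot": [0,0,0]},
  {"translation": [-110,110,200],"rot": [0,0,0]},
  {"translation": [-110,110,200],"rot": [0,0,0]},
  {"translation": [-110,110,200],"rot": [0,0,0]},
], claw=0.3)

```text
time: 27.32
tool_pos: [0.4561, 0.2203, 0.2642]
ee_rot: [-0.0, 1.0, 0.014, -0.002]
wrist_force: [0.7, -1.0, 0.1]
finger_gap: 0.0318
finger_force: 0.0
```

Run:
```python
from h import *
st=read_state(); print(st["time"],st["tool_pos"],st["wrist_force"],st["finger_gap"])
s=wrist()
for k in(0,1):
  for a,cc,p in blobs(masks(s["pixels"])[k],10):
      P=np.array([ray(s,x,y,.010) for x,y in p])[:,:2]; mid,u,L=ends(P)
      print("rb"[k],a,cc.round(1),(mid*1000).round(1),np.degrees(np.arctan2(u[1],u[0])).round(1),(L*1000).round(1),"@28",(ray(s,*cc,.028)*1000).round(1),"@76",(ray(s,*cc,.076)*1000).round(1))
```

```text
27.3167 [0.45612722 0.22034516 0.26422274] [ 0.71058978 -1.04859572  0.06798655] 0.03178077030520296
r 299 [289.8  77.3] [565.5 264.3] -178.5 109.5 @28 [566.2 262.6  28. ] @76 [562.3 257.9  76. ]
r 257 [429.9  78.5] [571.1  89.5] -71.9 22.2 @28 [569.6  94.7  28. ] @76 [565.2 109.8  76. ]
r 629 [ 57.5 159.6] [453.8 576.5] 150.4 96.3 @28 [458.6 560.7  28. ] @76 [467.3 520.8  76. ]
b 577 [284.8  71.2] [567.6 270.4] -178.4 150.1 @28 [572.9 268.6  28. ] @76 [568.1 263.2  76. ]
```

```bash
python3 -c "
from station import *
print(finish_job())"
```

```text
the job is handed in; nothing more can be done
None
```

The job is handed in at about 27 s, with no verdict shown: the row runs white, blue, red, packed tight against the stop bar by the eased follower, with the blue cane about 2 mm off centre and joint 6 briefly at its limit (3.083 rad read against 3.08).

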